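# Seat the yellow gauge in the brake caliper

## Robot

A 6-joint arm with a two-finger parallel gripper is mounted at the origin on the work surface. World frame = base frame: x ahead of the robot, y to its left, z up, the work surface at z = 0. Lengths are in mm, angles in rad, forces in N, time in s.
With the tool pointing down it reaches from about 350 to 975 mm from the base axis. Payload 7.1 kg.
Tool frame: the origin (TCP) lies between the finger pads; the fingertips stand 17 mm ahead of it and the grasp point (between the pads) lies 2 mm behind it; z points along the fingers, y is the line along which they close (so a half turn about z gives the same grasp; the last joint's range is limited). The gripper opens to 88 mm and grips with 3 to 60 N. Pads are 20 mm wide; open, the fingers measure 115 mm over their backs; the gripper's body (75 mm by 178 mm) begins 61 mm behind the grasp point.
Start: joints at [1.133, 0.423, 1.63, -0, 1.089, -0.019], TCP at [254.133, 570.983, 239.675] pointing down, gripper open.
Joint ranges: [-3, 3], [-0.9, 2.11], [0.09, 2.58], [-1.31, 4.45], [0.11, 2.69], [-2.54, 2.54]. Speed limits (rad/s): [2.39, 2.39, 3.01, 3.14, 3.14, 3.14].

## Interface

Orientations are given as a rotation vector (axis times angle).
In Python, from workcell import ctrl, cams, monitor, close_job gives the robot as it stands (ctrl), with the cameras (cams), the job as plain functions and the readings (monitor).
- The arm moves only by the shell command python3 jog.py FILE [OPENING], which reads ROWS from the file FILE. ROWS is a JSON list that holds a single list of rows (three levels of brackets), with 1 to 5 rows, each of 6 numbers: dx, dy, dz in shares of 300 mm (1.0 is 300 mm), then a rotation vector rx, ry, rz in a scale on which 1.0 is pi rad; each row shifts and turns the commanded pose from where the row before left it, along the tool's axes as they then stand; what a row does not reach is not made up. A row lasts 1/12 s, in which the tool goes at most 41.7 mm and 0.125 rad, less where a joint would pass 70% of its speed; a pose out of reach is approached as far as the arm can. OPENING is the finger opening in mm, set as the command begins (- or left out keeps the last). The fingers move at their own pace and stop on an object; the grip force is fixed at half the most. Time passes only in rows, so rows that do not move let the fingers close. It prints the time, the measured TCP pose, the force, the opening and the grip force at its end. A shift or turn number past 1, either way, is cut back to 1. Input that does not fit is refused with a message, and nothing moves.
- monitor.get_obs(): the state, without advancing time (a new reading comes with each control period).
- cams.get_image(name): name is "scene" or "top" or "wrist"; returns a dict with "img" (384x512x3 uint8, red, green, blue), "fx", "fy", "cx", "cy" (pixels), "R" (3x3) and "t" (3): a world point X has camera coordinates R X + t. Camera axes: x right, y down, z forward; pixel columns grow to the right and rows downward; lengths in mm; the calibration is good to about 2 mm. A picture is of the moment at which its call begins. There is no depth.
- close_job(): hands the job in; it is judged then, once.
The state is a dict: "t": time; "qpos": joint angles; "qvel": joint speeds; "joint_torque": joint torques, N m; "ee_pos": TCP position; "orientation": TCP orientation; "ft_force": force on the tool from outside, world axes, zero at the start; "moment": the same for the moment, N m; "width": finger opening in mm; "grasp_force": force on a finger pad.
Only numpy, scipy, OpenCV 4.12 (cv2) and the standard library are available. Lean on these libraries where they do the work, as an engineer would, in place of code of your own. Each camera call takes 0.05 s, during which the arm holds its last target. There are 200 camera calls.

## Task

On the e-bike bench, take the yellow blade gauge out of the white foam block and lower its blade, by the grip and not dropped, into the slot on top of the aluminium brake caliper until its stop plate rests on the caliper. Let go and leave it standing there; leave the red and blue gauges in the foam.

Things in the scene. Friction and masses are not known exactly. Their poses are not given: they have to be found in the camera images.
- gauge_yellow: Gauge upright in white foam. Steel blade 32 (x) x 8 (y) mm, 34 long, hanging down; above it a yellow stop plate 52 (x) x 46 (y) x 6 thick, lying on the foam; on that a yellow grip tab 30 (x) x 14 (y) x 45 high, to pinch across its 14 mm. 90 g. Origin: centre of the plate's underside; blade tip z = -34, tab top z = +51. z up; x along the blade's width. A half turn looks the same.
- gauge_red: Same gauge in red, to be left in the foam. Origin and axes as the yellow one. The foam block, fixed, is 250 x 90 x 60 mm high; its three slots lie end to end in one row, 75 mm apart, each gauge's x along the row; any colour may be in any slot.
- gauge_blue: Same gauge in blue, to be left in the foam. Origin and axes as the yellow one.
- caliper_slot (a point): Centre of the slot's mouth in the flat top of a fixed aluminium brake caliper (84 along x, 60 along y) on a green base; top 92 mm above the bench. x along the slot, y across, z up. Slot 46 x 15 mm, 44 deep; a 45 degree lead-in, 6 mm deep, widens the mouth to 58 x 27. The blade fits either way round and the stop plate rests on the top.

How it is judged:
By the outcome, as a careful person would: the job done as asked, in the order asked, and still so for the second after the job is handed in, with the robot touching nothing.
It also fails if it takes over 42 s, if anything falls off the work surface, if the arm or the gripper's body presses on something with over 40 N, if the wrist force passes 120 N, or if a joint passes its speed limit or range.

## Working session

There is one attempt and no reset: what is moved stays moved. The work goes in short steps, Python scripts to look and compute and a shell command to move; the robot and the scene stay as the last step left them, time stands still between calls to the robot, and variables do not carry over. Pictures are saved under pics/ and viewed, at most 10 in all, crops included, and the job is handed in when it is done.

```bash
ls; mkdir -p pics
python3 - <<'E'
from workcell import ctrl, cams, monitor, close_job
import cv2,pickle,numpy as np
d={n:cams.get_image(n) for n in("scene","top","wrist")}
pickle.dump(d,open("v0.pkl","wb"))
for n in d: print(n,d[n]["fx"],d[n]["cx"],d[n]["cy"],np.round(-d[n]["R"].T@d[n]["t"]))
cv2.imwrite("pics/a.png",cv2.resize(d["top"]["img"][:,:,::-1],(800,600),interpolation=cv2.INTER_CUBIC))
cv2.imwrite("pics/b.png",cv2.resize(d["scene"]["img"][:,:,::-1],(800,600),interpolation=cv2.INTER_CUBIC))
print(monitor.get_obs())
E
```

```text
jog.py
pics
workcell.py
scene 390.0879108281672 259.7066383323496 193.53780324274712 [1143.  329.  701.]
top 359.0254218961172 262.49717988265616 190.94964287409127 [ 376.  -18. 1002.]
wrist 325.95168000690967 251.2325122867848 190.2441628510343 [193. 599. 384.]
{'t': 0.15, 'qpos': array([ 1.13294520e+00,  4.23657166e-01,  1.63050522e+00,  8.13737330e-06,
        1.08859498e+00, -1.90118862e-02]), 'qvel': array([ 1.66423474e-03, -1.13109057e-03, -2.87041663e-03,  1.40964911e-03,
       -4.78435697e-05,  3.82555661e-04]), 'joint_torque': array([-1.05921412e-03, -5.44978702e+01, -2.73919398e+01,  6.43261475e-02,
        2.03839276e-02, -7.98189990e-05]), 'ee_pos': array([253.99514892, 570.6128588 , 239.08896483]), 'orientation': array([-6.53062127e-01, -3.07268773e+00,  1.77928514e-03]), 'ft_force': array([ 0.60463284,  0.50535231, -0.33947723]), 'moment': array([-0.0567682 , -0.00353658, -0.02658739]), 'grasp_force': 0.0, 'width': 87.98874834730773}
```

View pics/a.png

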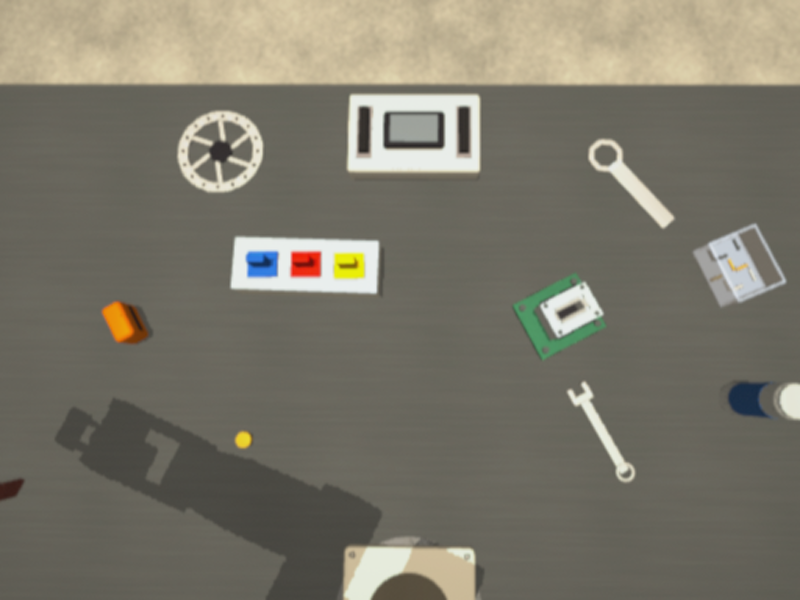

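View pics/b.png

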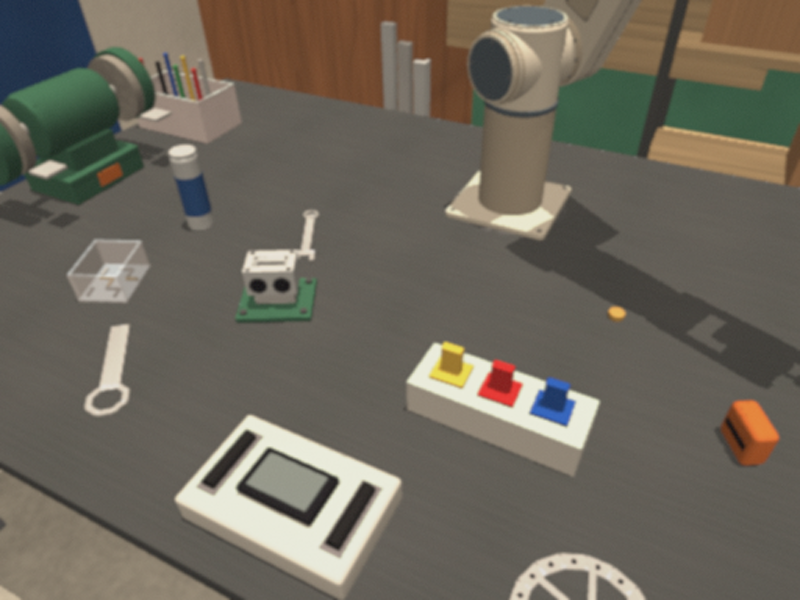

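The top view shows yellow at about (349,265), right of red (306,265) and blue (263,264), with the caliper slot near (571,310). The scene view shows yellow at (452,362) and the caliper top at (270,260). Next I'll enlarge these areas in both views.

```bash
cat > h.py <<'E'
import cv2,pickle,numpy as np
def crop(im,u,v,w,h,k):
    M=np.array([[k,0,-u*k],[0,k,-v*k]],float)  # out = k*(px-u): pixel = u + out/k
    return cv2.warpAffine(im[:,:,::-1],M,(int(w*k),int(h*k)),flags=cv2.INTER_CUBIC)
def P(d):
    K=np.array([[d["fx"],0,d["cx"]],[0,d["fy"],d["cy"]],[0,0,1]]);return K@np.c_[d["R"],d["t"]]
def tri(d1,p1,d2,p2):
    X=cv2.triangulatePoints(P(d1),P(d2),np.array(p1,float),np.array(p2,float));return X[:3]/X[3]
def plane(d,p,z):
    r=d["R"].T@np.array([(p[0]-d["cx"])/d["fx"],(p[1]-d["cy"])/d["fy"],1]);c=-d["R"].T@d["t"]
    return c+r*(z-c[2])/r[2]
def proj(d,X):
    q=P(d)@np.r_[X,1];return q[:2]/q[2]
E
python3 - <<'E'
from h import *
d=pickle.load(open("v0.pkl","rb"));T=d["top"]["img"];S=d["scene"]["img"]
a=np.hstack([crop(T,200,150,50,37.5,8),crop(T,340,180,50,37.5,8)])
b=np.hstack([crop(S,260,213,50,37.5,8),crop(S,150,155,50,37.5,8)])
cv2.imwrite("pics/c.png",np.vstack([a,b]))
E
```

```text
(no output)
```

View pics/c.png

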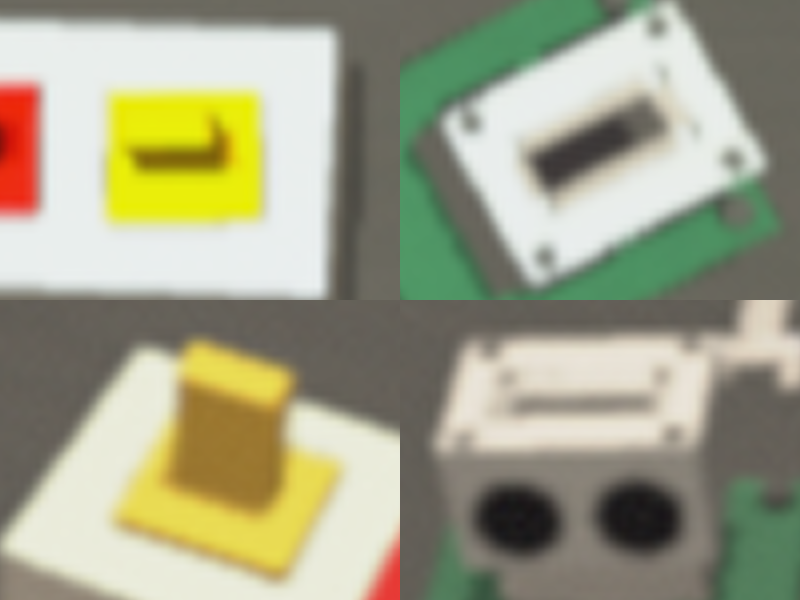

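In the crops, the yellow plate's corners and all four caliper top corners are visible in both views. I'll triangulate them corner by corner.

```bash
cat > m.py <<'E'
from h import *
d=pickle.load(open("v0.pkl","rb"));t=d["top"];s=d["scene"]
tp=lambda x,y:np.array([340+(x-400)/8,180+y/8]); sp=lambda x,y:np.array([150+(x-400)/8,155+(y-300)/8])
TC=[(441,120),(675,2),(767,165),(535,287)];SC=[(697,452),(436,450),(466,340),(718,338)]
X=np.array([tri(t,tp(*a),s,sp(*b))[:,0] for a,b in zip(TC,SC)])
print("caliper",X.round(1).tolist(),X.mean(0).round(1))
print("sides",np.linalg.norm(np.diff(X[[0,1,2,3,0]],axis=0),axis=1).round(1))
Q=np.array([plane(t,tp(*a),92) for a in TC]);e=Q[1]-Q[0]+Q[2]-Q[3]
print("z92",Q.mean(0).round(1),"yaw",np.arctan2(e[1],e[0]),np.linalg.norm(e)/2)
Q=np.array([plane(s,sp(*a),92) for a in SC]);e=Q[1]-Q[0]+Q[2]-Q[3]
print("scene z92",Q.mean(0).round(1),"yaw",np.arctan2(e[1],e[0]),np.linalg.norm(e)/2)
# slot floor-level mouth in top: centre of chamfer outline
print("slot mouth top",plane(t,tp(605,143),92).round(1))
tp=lambda x,y:np.array([200+x/8,150+y/8]); sp=lambda x,y:np.array([260+x/8,213+(y-300)/8])
Tc=[(108,93),(262,95),(261,222),(106,218)]
# left=+y,up=+x ; scene left corner= +x,-y? camera looks from +x side, right=+y
for n,a,b in(("+x-y",(262,95),(115,519)),("-x+y",(106,218),(342,463)),("+x+y",(108,93),(283,572))):
    print(n,tri(t,tp(*a),s,sp(*b))[:,0].round(1))
Q=np.array([plane(t,tp(*a),66) for a in Tc]);e=Q[1]-Q[0]+Q[2]-Q[3]
print("gauge z66",Q.mean(0).round(1),"yaw",np.arctan2(e[1],e[0]),np.linalg.norm(e)/2,np.linalg.norm(Q[3]-Q[0]))
print("tab top scene, z111",[plane(s,sp(*p),111).round(1).tolist() for p in((192,340),(296,376),(280,409),(178,373))])
E
python3 m.py
```

```text
caliper [[508.5, -210.6, 88.6], [547.0, -285.8, 91.2], [494.8, -313.0, 93.2], [455.1, -238.4, 91.4]] [ 501.4 -262.    91.1]
sides [84.5 58.9 84.4 60.3]
z92 [ 501.4 -262.    92. ] yaw -1.0894237922312653 84.54353974547487
scene z92 [ 502.2 -260.9   92. ] yaw -1.1261186460752985 85.57895051229201
slot mouth top [ 501.4 -262.2   92. ]
+x-y [599.8  82.5  61.8]
-x+y [556.5 132.8  66.4]
+x+y [599.8 133.4  64.5]
gauge z66 [577.8 106.8  66. ] yaw -1.5832886478625527 51.679041251007725 42.61689133837287
tab top scene, z111 [[572.1, 92.9, 111.0], [572.8, 123.8, 111.0], [586.2, 124.7, 111.0], [585.5, 94.7, 111.0]]
```

Careful with the scale: shifts go in shares of 300 mm and turns go in shares of pi rad. That gives: 0.1174 rad / 3.1416 = 0.0374.

```bash
echo '[[[0, 0, 0, 0, 0, 0.0374], [0, 0, 0, 0, 0, 0.0374], [0, 0, 0, 0, 0, 0.0374], [0, 0, 0, 0, 0, 0.0374], [0, 0, 0, 0, 0, 0.0374]]]' > m.json && python3 jog.py m.json
echo '[[[0, 0, 0, 0, 0, 0.0374], [0, 0, 0, 0, 0, 0.0374], [0, 0, 0, 0, 0, 0.0374], [0, 0, 0, 0, 0, 0.0374], [0, 0, 0, 0, 0, 0.0374]]]' > m.json && python3 jog.py m.json
echo '[[[-0.1013, 0.0743, 0, 0, 0, 0], [-0.1013, 0.0743, 0, 0, 0, 0], [-0.1013, 0.0743, 0, 0, 0, 0], [-0.1013, 0.0743, 0, 0, 0, 0], [-0.1013, 0.0743, 0, 0, 0, 0]]]' > m.json && python3 jog.py m.json
echo '[[[-0.1013, 0.0743, 0, 0, 0, 0], [-0.1013, 0.0743, 0, 0, 0, 0], [-0.1013, 0.0743, 0, 0, 0, 0], [-0.1013, 0.0743, 0, 0, 0, 0], [-0.1013, 0.0743, 0, 0, 0, 0]]]' > m.json && python3 jog.py m.json
echo '[[[-0.1013, 0.0743, 0, 0, 0, 0], [-0.1013, 0.0743, 0, 0, 0, 0], [-0.1013, 0.0743, 0, 0, 0, 0], [-0.1013, 0.0743, 0, 0, 0, 0], [-0.1013, 0.0743, 0, 0, 0, 0]]]' > m.json && python3 jog.py m.json
echo '[[[0, 0, 0, 0, 0, 0], [0, 0, 0, 0, 0, 0]]]' > m.json && python3 jog.py m.json
cat > pose.py <<'E'
from workcell import ctrl, cams, monitor, close_job
import numpy as np,sys
from scipy.spatial.transform import Rotation as Ro
o=monitor.get_obs();R=Ro.from_rotvec(o["orientation"]).as_matrix();p=o["ee_pos"]
print("t",o["t"],"pos",p.round(1),"yaw y",round(np.arctan2(R[1,1],R[0,1]),4),"x",R[:,0].round(3),"z",R[:,2].round(3),"q6",o["qpos"][5].round(2),"F",o["ft_force"].round(1),"w",round(o["width"],1))
if len(sys.argv)>3:
    g=np.array(list(map(float,sys.argv[1:4])));print("delta tool",(R.T@(g-p)).round(1))
    if len(sys.argv)>4: print("rz",round(-(float(sys.argv[4])-np.arctan2(R[1,1],R[0,1])),4))
E
python3 pose.py 578.5 108 113 -0.022
python3 - <<'E'
from h import *
from workcell import ctrl, cams, monitor, close_job
d=cams.get_image("wrist");pickle.dump(d,open("v1.pkl","wb"))
cv2.imwrite("pics/d.png",crop(d["img"],0,0,512,384,1.56))
E
```

```text
t: 0.57
ee_pos: [254.0, 570.8, 239.3]
orientation: [1.522, 2.748, -0.001]
ft_force: [1.0, 0.4, -0.1]
width: 87.9
grasp_force: 0.0
t: 0.98
ee_pos: [254.0, 570.8, 239.3]
orientation: [2.252, 2.19, -0.001]
ft_force: [-0.2, -0.1, -0.6]
width: 87.7
grasp_force: 0.0
t: 1.4
ee_pos: [362.7, 415.0, 239.5]
orientation: [2.245, 2.198, -0.001]
ft_force: [1.4, 0.8, 0.2]
width: 87.8
grasp_force: 0.0
t: 1.82
ee_pos: [471.0, 260.4, 239.6]
orientation: [-2.246, -2.197, 0.0]
ft_force: [0.8, 0.3, 0.3]
width: 88.3
grasp_force: 0.0
t: 2.23
ee_pos: [579.2, 105.9, 239.5]
orientation: [-2.246, -2.197, 0.0]
ft_force: [0.7, 2.1, -0.5]
width: 87.7
grasp_force: 0.0
t: 2.4
ee_pos: [579.0, 106.1, 239.2]
orientation: [-2.249, -2.193, 0.001]
ft_force: [-0.1, 0.2, -0.4]
width: 88.0
grasp_force: 0.0
t 2.4 pos [579.  106.1 239.2] yaw y -0.0254 x [ 0.025  1.    -0.   ] z [-0.001 -0.    -1.   ] q6 0.19 F [-0.1  0.2 -0.4] w 88.0
delta tool [  1.8  -0.5 126.2]
rz -0.0034
```

View pics/d.png

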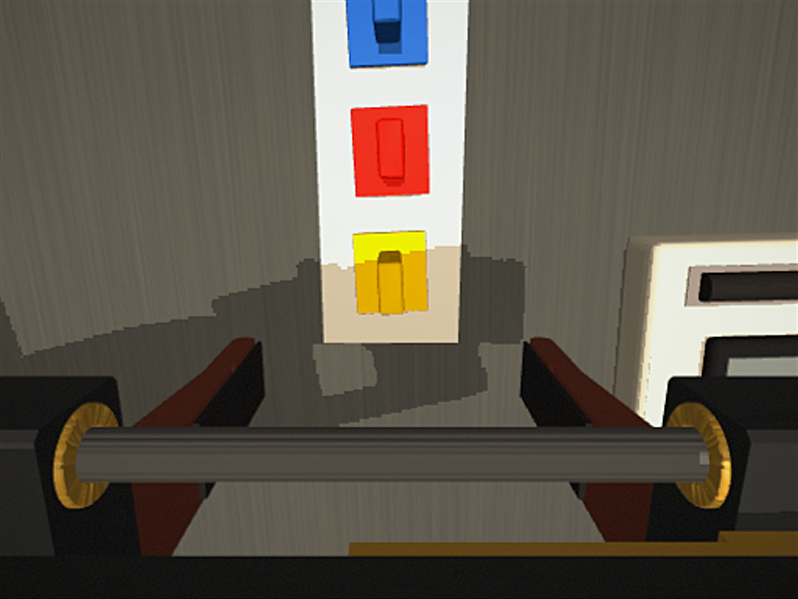

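The wrist view shows the yellow plate with corners at (354,235), (425,231), (428,310) and (358,313). Its tab runs down the middle from about (391,255) to (391,315), and the fingers straddle the row. I'll check the position from this view, including a wrist-and-scene triangulation.

Run:
```python
from h import *
w=pickle.load(open("v1.pkl","rb"));d=pickle.load(open("v0.pkl","rb"));t,s=d["top"],d["scene"]
C=[(354,235),(425,231),(428,310),(358,313)]
Q=np.array([plane(w,np.array(c)/1.56,66) for c in C]);e=Q[0]-Q[3]+Q[1]-Q[2];print("wrist plate",Q.round(1).tolist(),Q.mean(0).round(1),np.arctan2(e[1],e[0]),np.linalg.norm(e)/2)
tp=lambda x,y:np.array([200+x/8,150+y/8])
for a,b in zip(C,[(108,93),(262,95),(261,222),(106,218)]): pass
# wrist up=+y,right=+x : C[0]=-x+y, C1=+x+y, C2=+x-y, C3=-x-y
for a,b in zip(C,[(106,218),(108,93),(262,95),(261,222)]): print(tri(w,np.array(a)/1.56,t,tp(*b))[:,0].round(1))
sp=lambda x,y:np.array([260+x/8,213+(y-300)/8])
for a,b in((C[0],(342,463)),(C[1],(283,572)),(C[2],(115,519))): print("ws",tri(w,np.array(a)/1.56,s,sp(*b))[:,0].round(1))
x=[plane(w,np.array(c)/1.56,111).round(1).tolist() for c in((378,314),(403,314))];print(x)
```

```text
wrist plate [[554.6, 134.4, 66.0], [599.0, 135.7, 66.0], [600.5, 84.5, 66.0], [554.9, 83.6, 66.0]] [577.2 109.5  66. ] 1.5884676848305102 51.01271573327925
[555.8 133.2  66.2]
[600.2 134.5  59.8]
[601.   82.2  58. ]
[555.7  81.7  62.1]
ws [554.6 133.3  64.7]
ws [599.4 134.2  64.2]
ws [600.7  83.6  63.1]
[[569.6, 95.4, 111.0], [583.6, 95.0, 111.0]]
```

Height (58–66, against an expected 66) and sizes check out; the centre is about (577.5,108.3). Descend and grip.

In the tool's units: 35 mm / 300 = 0.1167, -1.5 mm / 300 = -0.005.

```bash
echo '[[[0.0067, -0.005, 0.1, 0, 0, 0], [0, 0, 0.1167, 0, 0, 0], [0, 0, 0.1167, 0, 0, 0], [0, 0, 0.1, 0, 0, 0], [0, 0, 0.0633, 0, 0, 0]]]' > m.json && python3 jog.py m.json | grep -E 't:|pos|force'
echo '[[[0, 0, 0, 0, 0, 0], [0, 0, 0, 0, 0, 0], [0, 0, 0, 0, 0, 0], [0, 0, 0, 0, 0, 0], [0, 0, 0, 0, 0, 0]]]' > m.json && python3 jog.py m.json 8
echo '[[[0, 0, 0, 0, 0, 0], [0, 0, 0, 0, 0, 0], [0, 0, 0, 0, 0, 0], [0, 0, 0, 0, 0, 0], [0, 0, 0, 0, 0, 0]]]' > m.json && python3 jog.py m.json; python3 pose.py
```

```text
t: 2.87
ee_pos: [574.2, 111.2, 87.7]
ft_force: [-1.0, -0.3, -0.7]
grasp_force: 0.0
t: 3.28
ee_pos: [578.0, 110.2, 92.4]
orientation: [2.244, 2.196, 0.004]
ft_force: [0.4, -0.5, 0.7]
width: 57.8
grasp_force: 0.0
t: 3.7
ee_pos: [577.1, 109.7, 90.8]
orientation: [2.246, 2.197, 0.0]
ft_force: [-0.7, 0.6, -0.0]
width: 24.8
grasp_force: 0.0
t 3.7 pos [577.1 109.7  90.8] yaw y -0.0221 x [0.022 1.    0.   ] z [ 0. -0. -1.] q6 0.19 F [-0.7  0.6 -0. ] w 24.8
```

```bash
echo '[[[0, 0, 0, 0, 0, 0], [0, 0, 0, 0, 0, 0], [0, 0, 0, 0, 0, 0], [0, 0, 0, 0, 0, 0], [0, 0, 0, 0, 0, 0]]]' > m.json && python3 jog.py m.json
python3 pose.py
```

```text
t: 4.12
ee_pos: [577.1, 109.7, 90.7]
orientation: [2.246, 2.197, 0.0]
ft_force: [-0.3, -0.6, 0.2]
width: 13.7
grasp_force: 30.0
t 4.1167 pos [577.1 109.7  90.7] yaw y -0.022 x [ 0.022  1.    -0.   ] z [ 0. -0. -1.] q6 0.19 F [-0.3 -0.6  0.2] w 13.7
```

In the tool's units: -14 mm / 300 = -0.0467, -12 mm / 300 = -0.04.

```bash
echo '[[[0, 0, -0.02, 0, 0, 0], [0, 0, -0.0267, 0, 0, 0], [0, 0, -0.0333, 0, 0, 0], [0, 0, -0.04, 0, 0, 0], [0, 0, -0.0467, 0, 0, 0]]]' > m.json && python3 jog.py m.json | grep -E 'force|wid'
echo '[[[0, 0, -0.0533, 0, 0, 0], [0, 0, -0.06, 0, 0, 0], [0, 0, -0.0533, 0, 0, 0], [0, 0, -0.04, 0, 0, 0], [0, 0, -0.02, 0, 0, 0]]]' > m.json && python3 jog.py m.json| grep -E 'force|wid'
echo '[[[0, 0, 0, 0, 0, 0], [0, 0, 0, 0, 0, 0], [0, 0, 0, 0, 0, 0]]]' > m.json && python3 jog.py m.json
python3 pose.py 501.5 -261.8 209 0.472
python3 - <<'E'
from h import *
from workcell import ctrl, cams, monitor, close_job
d=cams.get_image("wrist");pickle.dump(d,open("v2.pkl","wb"));s=cams.get_image("scene")
cv2.imwrite("pics/e.png",np.hstack([crop(d["img"],150,100,200,200,2),crop(s["img"],190,130,200,200,2)]))
E
```

```text
ft_force: [0.6, -0.2, -1.4]
width: 14.1
grasp_force: 30.0
ft_force: [0.0, -1.0, -0.2]
width: 13.8
grasp_force: 30.0
t: 5.2
ee_pos: [576.5, 109.7, 207.9]
orientation: [-2.245, -2.196, 0.002]
ft_force: [-0.1, 0.9, -1.2]
width: 14.0
grasp_force: 30.0
t 5.2 pos [576.5 109.7 207.9] yaw y -0.022 x [ 0.022  1.    -0.   ] z [-0.001 -0.    -1.   ] q6 0.19 F [-0.1  0.9 -1.2] w 14.0
delta tool [-373.   -66.8   -0.9]
rz -0.494
```

View pics/e.png

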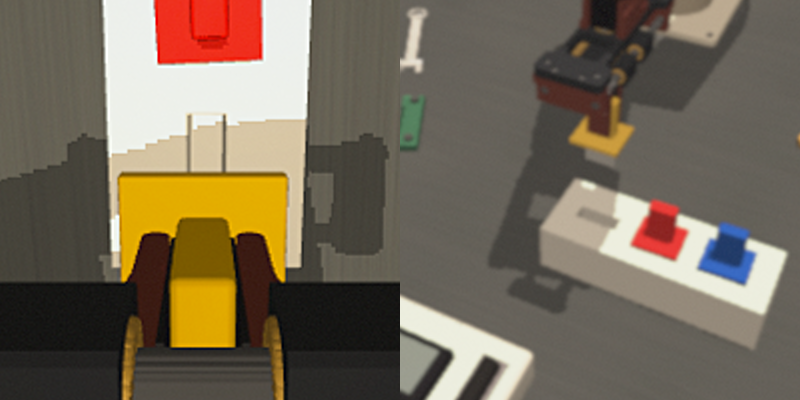

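The gauge is held upright. The wrist crop shows the plate square to the fingers, back edge at (118–288,174), and the scene crop shows the slot empty and red and blue undisturbed. I'll get the gauge's offset from the TCP, then go 110 mm past the caliper to see its slot with the wrist camera.

```bash
python3 - <<'E'
from h import *
w=pickle.load(open("v2.pkl","rb"))
for c in((118,175),(288,173)): print(plane(w,np.array([150+c[0]/2,100+c[1]/2]),183.2).round(1))
E
echo '[[[0, 0, 0, 0, 0, -0.0393], [0, 0, 0, 0, 0, -0.0393], [0, 0, 0, 0, 0, -0.0393], [0, 0, 0, 0, 0, -0.0393], [0, 0, 0, 0, 0, 0]]]' > m.json && python3 jog.py m.json | grep -E 'pos|force|wid'
python3 pose.py 551 -360 209 0.472
```

```text
[553.3 136.4 183.2]
[598.8 135.9 183.2]
ee_pos: [576.6, 109.7, 207.8]
ft_force: [-0.2, -0.3, -1.4]
width: 14.1
grasp_force: 30.0
t 5.7167 pos [576.6 109.7 207.8] yaw y 0.4765 x [-0.459  0.889  0.   ] z [-0.002 -0.    -1.   ] q6 -0.31 F [-0.2 -0.3 -1.4] w 14.1
delta tool [-405.6 -238.2   -1. ]
rz 0.0045
```

In the tool's units: -29 mm / 300 = -0.0967, -24 mm / 300 = -0.08.

```bash
echo '[[[-0.0467, -0.0267, 0, 0, 0, 0], [-0.08, -0.047, 0, 0, 0, 0], [-0.0967, -0.0567, 0, 0, 0, 0], [-0.0967, -0.0567, 0, 0, 0, 0], [-0.0967, -0.0567, 0, 0, 0, 0]]]' > m.json && python3 jog.py m.json | grep -E 'pos|width'
echo '[[[-0.0967, -0.0567, 0, 0, 0, 0], [-0.0967, -0.0567, 0, 0, 0, 0], [-0.0967, -0.0567, 0, 0, 0, 0], [-0.0967, -0.0567, 0, 0, 0, 0], [-0.0967, -0.0567, 0, 0, 0, 0]]]' > m.json && python3 jog.py m.json | grep -E 'pos|width'
echo '[[[-0.0967, -0.0567, 0, 0, 0, 0], [-0.0967, -0.0567, 0, 0, 0, 0], [-0.0967, -0.0567, 0, 0, 0, 0], [-0.08, -0.047, 0, 0, 0, 0], [-0.08, -0.047, 0, 0, 0, 0]]]' > m.json && python3 jog.py m.json | grep -E 'pos|width'
echo '[[[0, 0, 0, 0, 0, 0], [0, 0, 0, 0, 0, 0], [0, 0, 0, 0, 0, 0]]]' > m.json && python3 jog.py m.json | grep -E 'pos|width'
python3 pose.py 501.5 -261.8 209 0.472
python3 - <<'E'
from h import *
from workcell import ctrl, cams, monitor, close_job
d=cams.get_image("wrist");pickle.dump(d,open("v3.pkl","wb"))
cv2.imwrite("pics/f.png",crop(d["img"],56,0,400,300,2))
E
```

```text
ee_pos: [568.3, -36.0, 208.1]
width: 14.2
ee_pos: [558.4, -204.2, 208.2]
width: 13.7
ee_pos: [549.2, -360.5, 207.9]
width: 14.3
ee_pos: [549.4, -358.2, 207.9]
width: 13.6
t 7.2167 pos [ 549.4 -358.2  207.9] yaw y 0.4695 x [-0.452  0.892  0.002] z [-0.001  0.001 -1.   ] q6 -1.07 F [-1.2 -0.2 -1.3] w 13.6
delta tool [107.6   0.8  -0.9]
rz -0.0025
```

View pics/f.png

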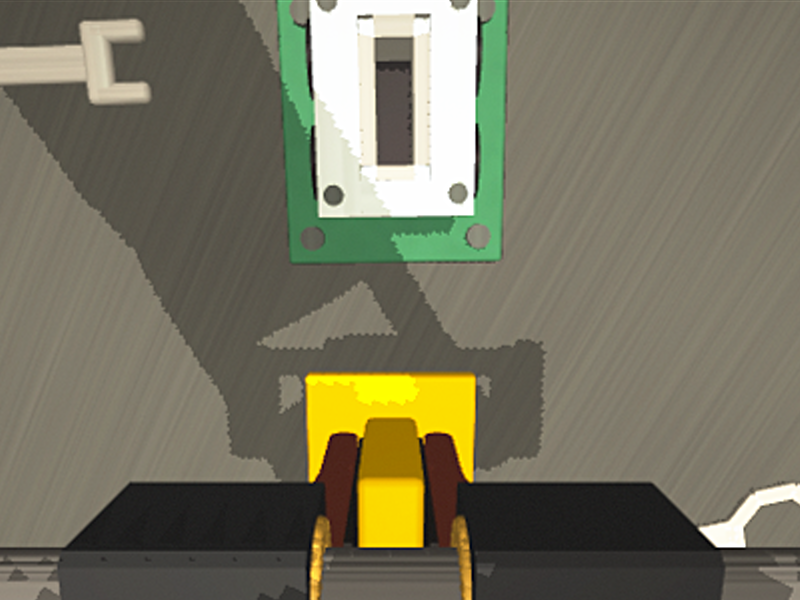

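The slot mouth is clear, with corners at about (358,15), (430,13), (431,179) and (363,181). The caliper's near edge runs (319,217) to (474,216), and the held plate's far edge (306,374) to (476,374).

Run:
```python
from h import *
w=pickle.load(open("v3.pkl","rb"));d=pickle.load(open("v0.pkl","rb"));t=d["top"]
f=lambda c:np.array([56+c[0]/2,c[1]/2])
C=[(358,15),(430,13),(431,179),(363,181)]
Q=np.array([plane(w,f(c),92) for c in C]);e=Q[0]-Q[3]+Q[1]-Q[2];g=Q[1]-Q[0]+Q[2]-Q[3]
print(Q.mean(0).round(1),"slot yaw",np.arctan2(e[1],e[0])-np.pi/2,np.linalg.norm(e)/2,np.linalg.norm(g)/2)
E2=[plane(w,f(c),92) for c in((319,217),(474,216))];v=E2[1]-E2[0];print("edge y yaw",np.arctan2(v[1],v[0]),np.linalg.norm(v))
p=[plane(w,f(c),183.2) for c in((306,374),(476,374))];v=p[1]-p[0];print("plate edge",np.round(p,1).tolist(),np.arctan2(v[1],v[0]),np.linalg.norm(v))
ax=np.array([-.452,.892,0]);print("plate centre",((p[0]+p[1])/2-26*ax).round(1))
print("height from wrist+top",tri(w,f(np.mean(C,0)),t,(365.56,197.94))[:,0].round(1))
```

```text
[ 500.7 -258.9   92. ] slot yaw 0.4903738580992174 57.57840260965123 26.081383945478567
edge y yaw 0.475353433999247 60.19082101981566
plate edge [[516.8, -344.6, 183.2], [557.4, -324.0, 183.2]] 0.4695614130916201 45.50426942714735
plate centre [ 548.9 -357.5  183.2]
height from wrist+top [ 500.5 -259.7  100.1]
```

Three views agree within 2–3 mm (clearance ±7 along the slot, ±3.5 across, plus lead-in). The target TCP is (501.6,-261), y yaw 0.478.

In the tool's units: 30 mm / 300 = 0.1, 20 mm / 300 = 0.0667, -0.008 rad / 3.1416 = -0.0025.

```bash
echo '[[[0.0667, 0, 0, 0, 0, -0.0025], [0.1, 0, 0, 0, 0, 0], [0.1, 0, 0, 0, 0, 0], [0.0667, 0, 0, 0, 0, 0], [0.0267, 0.0027, 0, 0, 0, 0]]]' > m.json && python3 jog.py m.json | grep -E 'pos|width'
echo '[[[0, 0, 0.0333, 0, 0, 0], [0, 0, 0.05, 0, 0, 0], [0, 0, 0.0333, 0, 0, 0], [0, 0, 0, 0, 0, 0], [0, 0, 0, 0, 0, 0]]]' > m.json && python3 jog.py m.json | grep -E 'pos|width'
python3 pose.py 501.6 -261 122.7 0.478
python3 - <<'E'
from h import *
from workcell import ctrl, cams, monitor, close_job
s=cams.get_image("scene");t=cams.get_image("top")
cv2.imwrite("pics/g.png",np.hstack([crop(s["img"],130,110,100,120,4),crop(t["img"],320,140,100,120,4)]))
E
```

```text
ee_pos: [499.2, -259.0, 208.5]
width: 14.0
ee_pos: [500.8, -262.9, 172.7]
width: 14.1
t 8.1 pos [ 500.8 -262.9  172.7] yaw y 0.4797 x [-0.461  0.887  0.001] z [-0.001  0.001 -1.   ] q6 -0.98 F [ 0.6 -0.2 -0.9] w 14.1
delta tool [ 1.2  1.6 50. ]
rz 0.0017
```

View pics/g.png

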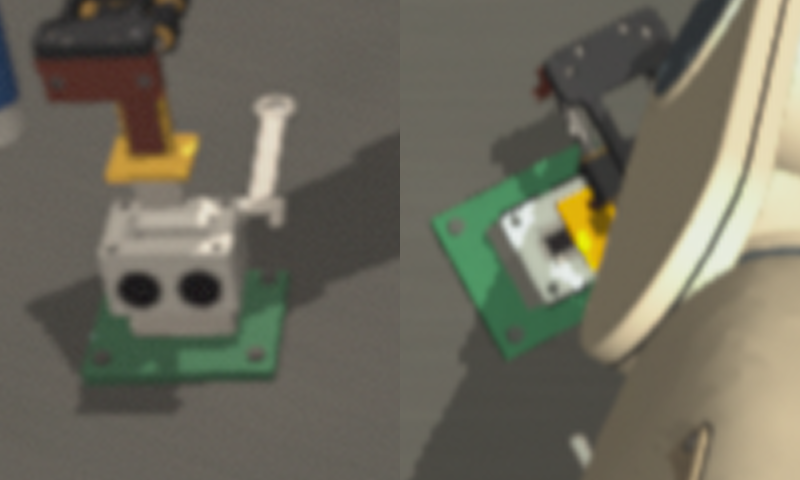

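The blade hangs just above the slot; in the scene crop its blade is at (158,190) and the slot mouth at about (172,220). I'll check this against the projection of the assumed poses.

Run:
```python
from h import *
d=pickle.load(open("v0.pkl","rb"));s=d["scene"];t=d["top"]
f=lambda X:((proj(s,X)-[130,110])*4).round(0)
g=lambda X:((proj(t,X)-[320,140])*4+[400,0]).round(0)
c=np.array([500.6,-262.5]);ax=np.array([-.461,.887]);ay=np.array([.887,.461])
for sx in(-26,26):
  for sy in(-23,23):
    X=np.r_[c+sx*ax+sy*ay,148];print("plate",sx,sy,f(X),g(X))
print("slot",f((501.5,-261,92)),"below tip",f((500.6,-262.5,108)))
```

```text
plate -26 -23 [121. 136.] [665. 235.]
plate -26 23 [108. 175.] [627. 167.]
plate 26 -23 [201. 134.] [589. 274.]
plate 26 23 [191. 174.] [551. 206.]
slot [170. 226.] below tip [165. 205.]
```

In the tool's units: 5 mm / 300 = 0.0167, 2.5 mm / 300 = 0.0083.

```bash
echo '[[[0.0083, 0.0033, 0, 0, 0, 0], [0, 0, 0.0133, 0, 0, 0], [0, 0, 0.0167, 0, 0, 0], [0, 0, 0.0167, 0, 0, 0], [0, 0, 0, 0, 0, 0]]]' > m.json && python3 jog.py m.json | grep -E 'pos|force'
echo '[[[0, 0, 0.0133, 0, 0, 0], [0, 0, 0.0133, 0, 0, 0], [0, 0, 0.0133, 0, 0, 0], [0, 0, 0, 0, 0, 0]]]' > m.json && python3 jog.py m.json | grep -E 'pos|force'
python3 pose.py 501.6 -261 122.7 0.478
```

```text
ee_pos: [499.9, -259.6, 158.5]
ft_force: [0.2, -0.5, -1.5]
grasp_force: 30.0
ee_pos: [500.1, -259.7, 146.7]
ft_force: [-0.8, 0.2, -0.0]
grasp_force: 30.0
t 8.95 pos [ 500.1 -259.7  146.7] yaw y 0.4799 x [-0.462  0.887  0.001] z [-0.001  0.001 -1.   ] q6 -0.98 F [-0.8  0.2 -0. ] w 13.7
delta tool [-1.9  0.8 24. ]
rz 0.0019
```

The blade tip is past the lead-in with no force. Continue down.

In the tool's units: 5 mm / 300 = 0.0167, 4 mm / 300 = 0.0133.

```bash
echo '[[[0, 0, 0.0167, 0, 0, 0], [0, 0, 0.0167, 0, 0, 0], [0, 0, 0.0167, 0, 0, 0], [0, 0, 0.0133, 0, 0, 0], [0, 0, 0, 0, 0, 0]]]' > m.json && python3 jog.py m.json | grep -E 'pos|force'
echo '[[[0, 0, 0.005, 0, 0, 0], [0, 0, 0.0033, 0, 0, 0], [0, 0, 0, 0, 0, 0]]]' > m.json && python3 jog.py m.json | grep -E 'pos|force'
echo '[[[0, 0, 0.0033, 0, 0, 0], [0, 0, 0, 0, 0, 0], [0, 0, 0, 0, 0, 0]]]' > m.json && python3 jog.py m.json | grep -E 'pos|force'
```

```text
ee_pos: [500.0, -259.6, 127.6]
ft_force: [0.1, 0.1, -1.4]
grasp_force: 30.0
ee_pos: [500.6, -260.0, 126.1]
ft_force: [-0.1, 0.5, -1.0]
grasp_force: 30.0
ee_pos: [500.6, -259.9, 125.3]
ft_force: [-0.3, -1.0, -1.0]
grasp_force: 30.0
```

In the tool's units: 1 mm / 300 = 0.0033.

```bash
echo '[[[0, 0, 0.0033, 0, 0, 0], [0, 0, 0, 0, 0, 0], [0, 0, 0, 0, 0, 0]]]' > m.json && python3 jog.py m.json | grep -E 'pos|ft_force'
echo '[[[0, 0, 0.0033, 0, 0, 0], [0, 0, 0, 0, 0, 0], [0, 0, 0, 0, 0, 0]]]' > m.json && python3 jog.py m.json | grep -E 'pos|ft_force'
echo '[[[0, 0, 0.0023, 0, 0, 0], [0, 0, 0, 0, 0, 0], [0, 0, 0, 0, 0, 0]]]' > m.json && python3 jog.py m.json | grep -E 'pos|ft_force'
```

```text
ee_pos: [500.6, -259.9, 124.2]
ft_force: [-0.3, 0.2, -1.5]
ee_pos: [500.5, -259.9, 123.1]
ft_force: [-0.3, -0.4, -1.2]
ee_pos: [500.6, -260.0, 122.6]
ft_force: [0.5, 0.6, 1.5]
```

Contact is starting at the expected height; one more nudge to confirm.

In the tool's units: 0.6 mm / 300 = 0.002.

```bash
echo '[[[0, 0, 0.002, 0, 0, 0], [0, 0, 0, 0, 0, 0], [0, 0, 0, 0, 0, 0]]]' > m.json && python3 jog.py m.json | grep -E 't:|pos|ft_force'
```

```text
t: 10.87
ee_pos: [500.7, -260.0, 122.6]
ft_force: [-2.6, 1.4, 7.5]
```

Seated: 7.5 N and no further descent. Release, wait, then retreat upward.

In the tool's units: -25 mm / 300 = -0.0833, -15 mm / 300 = -0.05.

```bash
echo '[[[0, 0, 0, 0, 0, 0], [0, 0, 0, 0, 0, 0], [0, 0, 0, 0, 0, 0], [0, 0, 0, 0, 0, 0], [0, 0, 0, 0, 0, 0]]]' > m.json && python3 jog.py m.json 60 | grep -E 'pos|force|wid'
echo '[[[0, 0, 0, 0, 0, 0], [0, 0, 0, 0, 0, 0], [0, 0, 0, 0, 0, 0], [0, 0, 0, 0, 0, 0], [0, 0, 0, 0, 0, 0]]]' > m.json && python3 jog.py m.json | grep -E 'pos|force|wid'
echo '[[[0, 0, -0.0167, 0, 0, 0], [0, 0, -0.05, 0, 0, 0], [0, 0, -0.0833, 0, 0, 0], [0, 0, -0.0833, 0, 0, 0], [0, 0, -0.0833, 0, 0, 0]]]' > m.json && python3 jog.py m.json | grep -E 'pos|ft_force|wid'
echo '[[[-0.0833, 0, -0.05, 0, 0, 0], [-0.0833, 0, -0.0333, 0, 0, 0], [-0.0833, 0, 0, 0, 0, 0], [-0.05, 0, 0, 0, 0, 0], [0, 0, 0, 0, 0, 0]]]' > m.json && python3 jog.py m.json | grep -E 't:|pos|ft_force|wid'
python3 - <<'E'
from h import *
from workcell import ctrl, cams, monitor, close_job
s=cams.get_image("scene");w=cams.get_image("wrist")
cv2.imwrite("pics/h.png",np.hstack([crop(s["img"],130,110,100,125,4),crop(w["img"],156,0,200,250,2)]))
E
```

```text
ee_pos: [500.5, -259.9, 121.7]
ft_force: [-0.3, 0.2, -0.2]
width: 44.0
grasp_force: 0.0
ee_pos: [500.6, -259.9, 121.9]
ft_force: [-0.4, -0.2, -0.2]
width: 60.2
grasp_force: 0.0
ee_pos: [500.3, -259.8, 218.1]
ft_force: [0.3, 0.3, 0.1]
width: 59.8
t: 12.53
ee_pos: [543.4, -342.2, 242.7]
ft_force: [-1.0, 1.2, -0.2]
width: 60.0
```

View pics/h.png

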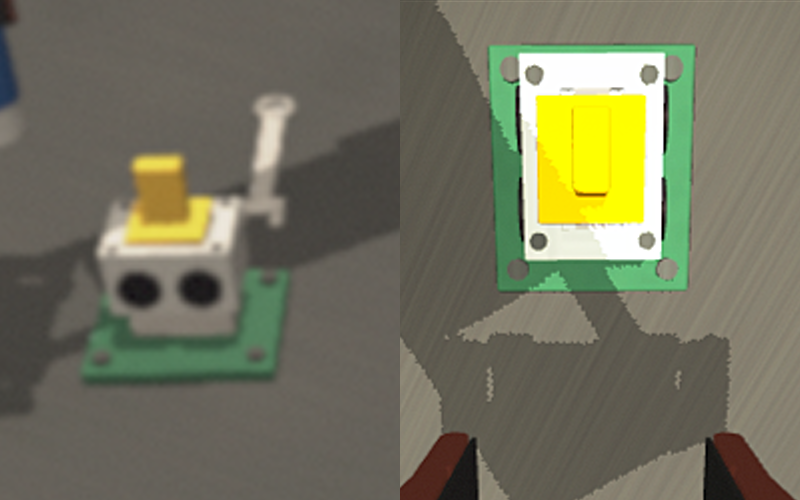

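The yellow gauge stands upright with its plate flat on the caliper (plate centre about (591,159) in the right crop). The gripper is well clear.

```bash
python3 -c "
from workcell import ctrl, cams, monitor, close_job
print(close_job())"
```

```text
the job is handed in; nothing more can be done
None
```

The yellow gauge is standing in the caliper slot with its stop plate resting on the caliper, red and blue were left in the foam, and I handed the job in at about 12.6 s.

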